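Seat the stencil plate and ready the squeegee

ROBOT

A 7-joint arm with a two-finger parallel gripper is mounted at the origin on the work surface. World frame = base frame: x ahead of the robot, y to its left, z up, the work surface at z = 0. Lengths are in m, angles in rad, forces in N, time in s.
With the tool pointing down it reaches from about 0.4 to 0.85 m from the base axis. Payload 4.5 kg.
Tool frame: the origin (TCP) lies at the very end of the fingers, on their centre line; the grasp point (between the pads) lies 19 mm behind it; z points along the fingers, x is the direction in which the jaws open and shut, and the axes are right-handed (so a half turn about z gives the same grasp; the last joint's range is limited). The gripper opens to 88 mm and grips with 3 to 60 N. Pads are 18 mm wide; open, the fingers measure 123 mm over their backs; the gripper's body (75 mm by 187 mm) begins 45 mm behind the grasp point.
Start: joints at [-1.228, 0.689, -0.195, 1.565, 0.157, 0.902, -0.215], TCP at [0.19, 0.595, 0.239] pointing down, gripper open.
Joint ranges: [-3.01, 3.01], [-0.46, 2.08], [-1.47, 1.51], [0.13, 2.56], [-1, 4.14], [0.04, 2.09], [-2.66, 2.66]. Speed limits (rad/s): [2.57, 2.57, 3.14, 3.14, 3.14, 3.14, 3.14].

INTERFACE

Orientations are given as a unit quaternion [x, y, z, w].
In Python, from plant import * gives the robot as it stands.
- The arm moves only by the tool apply_moves, never from a script. Its argument "series" is a list of rows, each an object of numbers: "x", "y", "z": the shift along the tool's x, y, z in units of 80 cm (1.0 is 80 cm); "wx", "wy", "wz": the turn, a rotation vector about the tool's x, y, z in units of pi rad (1.0 is pi rad); "fingers": the opening, from -1 (shut) to 1 (fully open), so that 0 is half open. In form: [{"x": .., "y": .., "z": .., "wx": .., "wy": .., "wz": .., "fingers": ..}, ...]. A call has 1 to 8 rows; each row shifts and turns the pose as measured when the row begins, along the tool's axes as they then stand; what a row does not reach is not made up. A row lasts 1/8 s, in which the tool goes at most 62.5 mm and 10.7 degrees, less where a joint would pass 70% of its speed; a pose out of reach is approached as far as the arm can. A call with a number of a shift or a turn outside -1 to 1 is refused whole. A call with a gripper value outside its range is refused whole. The fingers move at their own pace and stop on an object; "force" is the grip in N (left out, the last holds). Time passes only in rows, so rows that do not move let the fingers close. It gives the time, the measured TCP pose, the force and the opening at its end, in the units of the state.
- get_state(): the state, without advancing time (a new reading comes with each control period).
- snapshot(name): name is "scene" or "top"; returns (picture, depth): 384x512x3 uint8, red, green, blue; 384x512 float32, m along the optical axis (not along the pixel's ray), 0 where there is no reading.
- camera_model(name): a dict with "camera_matrix" (3x3 intrinsics, pixels), "world_from_camera" (4x4, takes a point from camera to world coordinates). Camera axes: x right, y up, looking along -z (the intrinsics and any distortion apply to the point x, -y, -z); pixel columns grow to the right and rows downward; lengths in m; the calibration is good to about 2 mm. A picture is of the moment at which its call begins. camera_model takes no time and is no camera call.
- finish_job(): hands the job in, once; it reports no verdict.
The state is a dict: "clock": time; "q": joint angles; "qd": joint speeds; "joint_torque": joint torques, N m; "tool_pos": TCP position; "eef_rot": TCP orientation; "contact_force": force on the tool from outside, world axes, zero at the start; "moment": the same for the moment, N m; "opening": opening from 0.0 (shut) to 1.0 (fully open).
Only numpy, scipy, OpenCV 4.12 (cv2) and the standard library are available. Lean on these libraries where they do the work, as an engineer would, in place of code of your own. Each camera call takes 0.05 s, during which the arm holds its last target. There are 200 camera calls.

TASK

Get ready for a stencil print: press the raised edge of the stencil plate down so that the plate sits level and fully home on its jig. Then draw the wider of the two squeegees out of its slot in the rack and, with its blade down, lean it over to about 45 degrees and hold it with the middle of its blade edge about 7 cm above the middle of the plate, the blade edge level and running across the plate, parallel to the edge that was raised (it may lean either way). Finish while still holding it there, and leave the other things where they are.

Things in the scene. Friction and masses are not known exactly. Their poses are not given: they have to be found in the camera images.
- jig: Printing jig fixed to the table: a plywood bed 190 (x) by 170 (y) by 16 mm high, with low aluminium corner fences 4 mm high around the stencil plate's place. Origin at the centre of its underside, on the table, below the middle of the plate's place; z up. The lift-out bar is at its -x end (towards the robot).
- plate_center (a point): Centre (half-way through its thickness) of the loose aluminium stencil plate, 150 (x) by 130 (y) by 6 mm, dark marks on top, axes as the jig's. It lies between the fences (2.5 mm play), its -x edge propped up about 17 mm by the lift-out bar. Pushed down over the bar, 55 mm from its centre towards -x, it goes down and stays; seated, its top is 22 mm above the table.
- lifter (a joint): Lift-out bar under the plate's -x edge, 55 mm from the jig's centre, 10 by 60 mm: its travel down in m, 0 = fully up (14 mm above the bed), 0.014 = flush with the bed. Stiff, not sprung: it yields to a push of about 6 N or more and stays where it is left.
- rack: Wooden squeegee rack fixed to the table, 170 (x) by 190 (y) mm; origin at the centre of its underside. Two open-topped slots, each 28 by 156 mm inside, run along its y axis, 50 mm to either side of its centre along x. Slot floors are 8 mm and wall tops 58 mm above the table; handles stand out 55 mm above the walls.
- wide_center (a point): Wider squeegee, upright, blade down, in one of the rack's two slots (either one); this point is half-way up its middle. 150 mm long (y axis), 105 mm high (z axis, up). Its handle, a plain wooden board 24 mm thick (x axis), is the upper 75 mm; an 8 mm thick black rubber blade sticks out 30 mm below. 0.18 to 0.34 kg. Grip the handle across its thickness, mid-length.
- wide_edge (a point): Middle of the wider squeegee's blade edge, its lowest point in the rack, 52.5 mm below its centre; same axes.
- narrow_center (a point): Narrower squeegee, upright, blade down, in one of the rack's two slots (either one); this point is half-way up its middle. 90 mm long (y axis), 105 mm high (z axis, up). Its handle, a plain wooden board 24 mm thick (x axis), is the upper 75 mm; an 8 mm thick black rubber blade sticks out 30 mm below. Stays in the rack.
- jar: Bystander: ink jar, 64 mm across, 85 mm high, origin under its centre.
- tin: Bystander: ink tin, 72 mm across, 100 mm high, origin under its centre.
- tape: Bystander: roll of tape lying flat, 90 mm across, 25 mm high, origin under its centre.
- cup: Bystander: empty white mixing cup, 72 mm across, 90 mm high, origin under its centre.
- spatula: Bystander: ink spatula lying flat on the table.
- block: Bystander: cork block, 50 by 80 by 30 mm high, origin under its centre.
Not all that is in view belongs to the job. Leave any green look-alike of the part that bears wide_center alone.

How it is judged:
By the outcome, as a careful person would: the job done as asked, in the order asked, and still so for the second after the job is handed in, while the arm keeps its last pose, push and grip.
It also fails if it takes over 48 s, if anything falls off the work surface, if the arm or the gripper's body presses on something with over 40 N, if the wrist force passes 120 N, or if a joint passes its speed limit or range.

## Working session

There is one attempt and no reset: what is moved stays moved. The work goes in short steps, Python scripts to look and compute and a tool call to move; the robot and the scene stay as the last step left them, time stands still between calls to the robot, and variables do not carry over. Pictures are saved under pics/ and viewed, about 8 in all and at most 12, crops included, and the job is handed in when it is done.

Besides the shell and the picture viewer there is one more tool, called after "Call:" by a JSON object that holds its "name" and its "arguments", one argument or row to a line. apply_moves: Moves the arm, as the interface text tells. Its arguments: {"type":"object","properties":{"series":{"type":"array","items":{"type":"object","properties":{"x":{"type":"number"},"y":{"type":"number"},"z":{"type":"number"},"wx":{"type":"number"},"wy":{"type":"number"},"wz":{"type":"number"},"fingers":{"type":"number"}}}},"force":{"type":"number"}},"required":["series"]}

```bash
mkdir -p pics
cat > h.py <<'E'
from plant import *
import numpy as np, cv2
from scipy.spatial.transform import Rotation as R
def cloud(name):
    im,d=snapshot(name); c=camera_model(name); K=np.array(c["camera_matrix"]); T=np.array(c["world_from_camera"])
    v,u=np.mgrid[:d.shape[0],:d.shape[1]]
    P=np.stack([(u-K[0,2])/K[0,0]*d,-(v-K[1,2])/K[1,1]*d,-d],-1)
    return im,d,P@T[:3,:3].T+T[:3,3]
def save(n,im): cv2.imwrite(f"pics/{n}.png",im[...,::-1])
E
python3 - <<'E'
from h import *
s=get_state();print(s)
ims=[]
for n in("scene","top"):
    im,d,P=cloud(n);ims.append(im);np.savez(f"{n}.npz",im=im,d=d,P=P);c=camera_model(n);print(n,c)
save("a",ims[0]);save("b",ims[1])
E
```

```text
{'clock': 0.0, 'q': array([-1.22819327,  0.68995557, -0.19450714,  1.56632846,  0.15733185,
        0.90245864, -0.21508605]), 'qd': array([-4.16904407e-04,  2.02347160e-03, -6.46233847e-04,  2.15501685e-05,
        3.95260483e-04, -7.09592865e-04,  1.26752914e-03]), 'joint_torque': array([ 2.84855460e-04, -5.27555251e+01, -1.26682207e+00, -1.53427684e+01,
       -5.26627398e-02,  6.42280225e-03,  1.57925165e-04]), 'tool_pos': array([0.18981994, 0.59483867, 0.23793172]), 'eef_rot': array([ 8.07406918e-01,  5.89994320e-01, -6.61036960e-04,  5.77903032e-04]), 'contact_force': array([-0.87100769,  0.16030507,  0.75520695]), 'moment': array([ 0.02350853, -0.0082033 , -0.04262709]), 'opening': 1.002836646072706}
scene {'camera_matrix': array([[437.7593669 ,   0.        , 259.60596503],
       [  0.        , 437.7593669 , 188.3336171 ],
       [  0.        ,   0.        ,   1.        ]]), 'world_from_camera': array([[ 0.78206979, -0.36190167,  0.50734014,  1.2770488 ],
       [ 0.62317925,  0.44919015, -0.64021546, -0.90573745],
       [ 0.00380285,  0.81685702,  0.57682766,  0.90895101],
       [ 0.        ,  0.        ,  0.        ,  1.        ]])}
top {'camera_matrix': array([[357.74185586,   0.        , 258.53820002],
       [  0.        , 357.74185586, 193.40226126],
       [  0.        ,   0.        ,   1.        ]]), 'world_from_camera': array([[-0.02988648,  0.98562948, -0.1662568 ,  0.39292084],
       [-0.99942849, -0.02683808,  0.0205525 ,  0.01976735],
       [ 0.01579514,  0.16677602,  0.98586828,  0.92985767],
       [ 0.        ,  0.        ,  0.        ,  1.        ]])}
```

View pics/a.png

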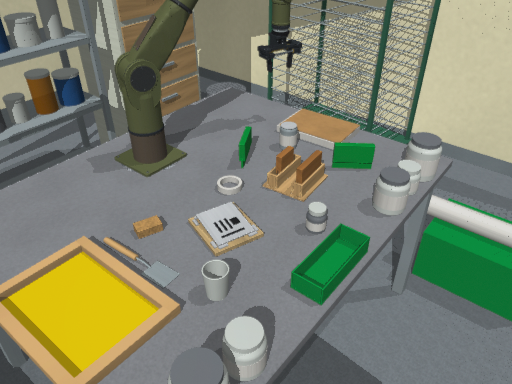

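View pics/b.png

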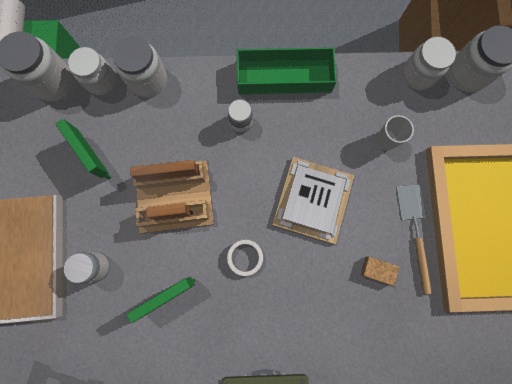

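The scene picture shows the jig with its plate at (225,227), the rack at (295,175) and the arm at the top. In the top view the jig is at (315,200). The candidates for the wide squeegee are the brown boards at (165,170), which is longer, and (170,210), which is shorter, plus the green look-alikes at (83,150) and (160,300). I choose the longer brown one at (165,170).

```bash
cat > m.py <<'E'
from h import *
z=np.load("top.npz");im,d,P=z["im"],z["d"],z["P"]
def box(n,u0,u1,v0,v1,z0,z1):
    m=np.zeros(d.shape,bool);m[v0:v1,u0:u1]=1
    m&=(d>0)&(P[...,2]>z0)&(P[...,2]<z1); p=P[m]
    c,s,a=cv2.minAreaRect((p[:,:2]*1000).astype(np.float32))
    print(n,m.sum(),"c",np.round(c,1),"size",np.round(s,1),"ang",round(a,1),"med",np.round(np.median(p,0),4),"zpct",np.round(np.percentile(p[:,2],[5,50,95]),4));return p
box("table",200,240,250,300,-.05,.05)
box("rack",120,225,150,240,.012,.3)
box("wideTop",125,225,150,192,.1,.13)
box("narTop",125,225,193,230,.1,.13)
box("rackwalls",125,225,150,240,.045,.068)
box("jig",265,365,150,250,.008,.06)
p=box("plate",265,365,150,250,.019,.06)
A=np.c_[p[:,:2]-p[:,:2].mean(0),np.ones(len(p))];k=np.linalg.lstsq(A,p[:,2],rcond=None)[0];print("plane",k,np.hypot(*k[:2]),np.degrees(np.arctan2(k[1],k[0])))
box("jar",225,258,95,135,.06,.13);box("tape",222,268,235,280,.01,.06);box("cup",380,420,110,160,.06,.13)
save("c",np.hstack([cv2.resize(im[140:250,110:230],None,fx=3.3,fy=3.3,interpolation=cv2.INTER_CUBIC),cv2.resize(im[140:250,260:370],None,fx=3.3,fy=3.3,interpolation=cv2.INTER_CUBIC)]))
E
python3 m.py
```

```text
table 1994 c [344.5 105.8] size [101.3 121.9] ang 88.5 med [ 3.440e-01  1.056e-01 -1.000e-04] zpct [-0.0029 -0.0001  0.0234]
rack 2952 c [543.3 221.8] size [154.  172.3] ang 5.2 med [0.5755 0.2166 0.0644] zpct [0.0236 0.0644 0.1139]
wideTop 705 c [597.8 227.1] size [ 25.2 150.4] ang 5.4 med [0.5961 0.2263 0.1122] zpct [0.1063 0.1122 0.1148]
narTop 434 c [498.1 217.8] size [24.  89.8] ang 5.2 med [0.4975 0.2162 0.1122] zpct [0.1078 0.1122 0.1147]
rackwalls 1070 c [548.  222.3] size [144.3 172.3] ang 5.3 med [0.5226 0.211  0.057 ] zpct [0.0473 0.057  0.0622]
jig 4715 c [ 528.  -141.6] size [170.9 190.5] ang 71.1 med [ 0.5234 -0.1385  0.025 ] zpct [0.0142 0.025  0.0376]
plate 3170 c [ 528.1 -140.7] size [168.  184.7] ang 71.3 med [ 0.5252 -0.1404  0.0298] zpct [0.0202 0.0298 0.0382]
plane [-0.08110744  0.02491511  0.02950851] 0.08484797497170594 162.92374713791423
jar 446 c [747.5  44.3] size [55.4 55.6] ang 25.2 med [0.7437 0.0442 0.0842] zpct [0.0633 0.0842 0.087 ]
tape 461 c [385.1  40.7] size [87.4 85.9] ang 88.4 med [0.3845 0.0412 0.0244] zpct [0.0207 0.0244 0.027 ]
cup 447 c [ 687.6 -349.7] size [70.  71.3] ang 31.9 med [ 0.6899 -0.3549  0.081 ] zpct [0.062  0.081  0.0912]
```

View pics/c.png

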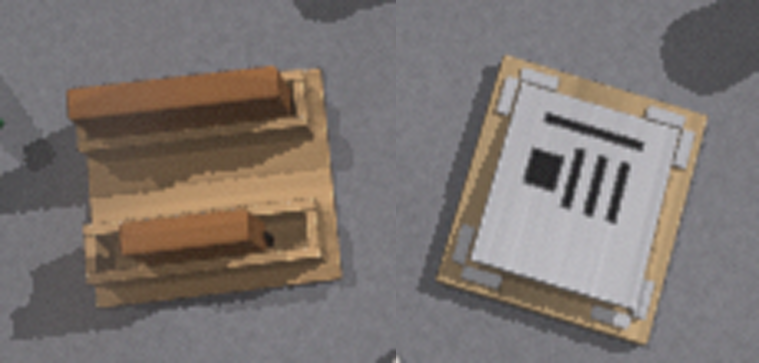

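The close crop confirms it: the long brown board in the far slot is the wide squeegee, and the short one in the near slot is the narrow. The plate lies between the fences, with its robot-side edge raised. Estimates: jig (0.528, -0.141) at yaw -18.9°, wide squeegee (0.598, 0.227) at yaw 5.4°. The push point is (0.476, -0.123).

```bash
cat > g.py <<'E'
# usage: g.py x y z yawdeg lean_deg nrows : constant row repeated n times (screw step)
import sys
from h import *
from scipy.linalg import expm,logm
x,y,z,yaw,lean,n=map(float,sys.argv[1:])
s=get_state();T0=np.eye(4);T0[:3,:3]=R.from_quat(s["eef_rot"]).as_matrix();T0[:3,3]=s["tool_pos"]
# tool x along yaw (outward), z down; lean>0: tool z tips towards the robot (-x)
T1=np.eye(4);T1[:3,:3]=(R.from_euler("z",yaw,degrees=True)*R.from_euler("y",lean,degrees=True)*R.from_euler("x",180,degrees=True)).as_matrix();T1[:3,3]=x,y,z
S=np.real(expm(logm(np.linalg.inv(T0)@T1)/n))
e=R.from_matrix(T0[:3,:3]).as_matrix()
print("t",s["clock"],"pos",s["tool_pos"].round(4),"x",e[:,0].round(3),"z",e[:,2].round(3),"F",s["contact_force"].round(1),"open",round(s["opening"],3))
print("row shift",(S[:3,3]/.8).round(4),"turn",(R.from_matrix(S[:3,:3]).as_rotvec()/np.pi).round(4),"tot mm/row",np.linalg.norm(S[:3,3]*1e3).round(1),"deg/row",np.degrees(np.linalg.norm(R.from_matrix(S[:3,:3]).as_rotvec())).round(1))
E
python3 g.py .476 -.123 .1 -18.9 0 16
```

```text
t 0.1 pos [0.1898 0.5949 0.238 ] x [ 0.304  0.953 -0.002] z [-0.    -0.002 -1.   ] F [-0.5 -0.4 -0.2] open 1.001
row shift [-0.0091  0.0666  0.0108] turn [0.     0.     0.0317] tot mm/row 54.5 deg/row 5.7
```

Call:
{"name": "apply_moves", "arguments": {
  "series": [
    {"x":-0.009,"y":0.067,"z":0.008,"wz":0.032,"fingers":-1},
    {"x":-0.009,"y":0.067,"z":0.008,"wz":0.032,"fingers":-1},
    {"x":-0.009,"y":0.067,"z":0.008,"wz":0.032,"fingers":-1},
    {"x":-0.009,"y":0.067,"z":0.008,"wz":0.032,"fingers":-1},
    {"x":-0.009,"y":0.067,"z":0.008,"wz":0.032,"fingers":-1},
    {"x":-0.009,"y":0.067,"z":0.008,"wz":0.032,"fingers":-1},
    {"x":-0.009,"y":0.067,"z":0.008,"wz":0.032,"fingers":-1},
    {"x":-0.009,"y":0.067,"z":0.008,"wz":0.032,"fingers":-1}
  ]
}}

```text
schema error: expected keys x, y, z, wx, wy, wz, fingers
```

```bash
python3 g.py .476 -.123 .08 -18.9 0 10
```

```text
t 0.1 pos [0.1898 0.5949 0.238 ] x [ 0.304  0.953 -0.002] z [-0.    -0.002 -1.   ] F [-0.5 -0.4 -0.2] open 1.001
row shift [-0.0178  0.106   0.0198] turn [0.     0.     0.0507] tot mm/row 87.4 deg/row 9.1
```

Call:
{"name": "apply_moves", "arguments": {
  "series": [
    {"x":-0.009,"y":0.067,"z":0.008,"wx":0,"wy":0,"wz":0.032,"fingers":-1},
    {"x":-0.009,"y":0.067,"z":0.008,"wx":0,"wy":0,"wz":0.032,"fingers":-1},
    {"x":-0.009,"y":0.067,"z":0.008,"wx":0,"wy":0,"wz":0.032,"fingers":-1},
    {"x":-0.009,"y":0.067,"z":0.008,"wx":0,"wy":0,"wz":0.032,"fingers":-1},
    {"x":-0.009,"y":0.067,"z":0.008,"wx":0,"wy":0,"wz":0.032,"fingers":-1},
    {"x":-0.009,"y":0.067,"z":0.008,"wx":0,"wy":0,"wz":0.032,"fingers":-1},
    {"x":-0.009,"y":0.067,"z":0.008,"wx":0,"wy":0,"wz":0.032,"fingers":-1},
    {"x":-0.009,"y":0.067,"z":0.008,"wx":0,"wy":0,"wz":0.032,"fingers":-1}
  ]
}}

```text
clock: 1.1
tool_pos: [0.4868, 0.289, 0.1814]
eef_rot: [0.976, 0.22, -0.002, -0.001]
contact_force: [0.6, 0.1, 0.7]
opening: 0.117
```

```bash
python3 g.py .476 -.123 .08 -18.9 0 8
```

```text
t 1.1 pos [0.4868 0.289  0.1814] x [ 0.903  0.429 -0.004] z [-0.005  0.001 -1.   ] F [0.6 0.1 0.7] open 0.117
row shift [-0.0086  0.0654  0.0158] turn [-0.      0.0002  0.0308] tot mm/row 54.3 deg/row 5.5
```

Call:
{"name": "apply_moves", "arguments": {
  "series": [
    {"x":-0.009,"y":0.067,"z":0.002,"wx":0,"wy":0,"wz":0.031,"fingers":-1},
    {"x":-0.009,"y":0.067,"z":0.002,"wx":0,"wy":0,"wz":0.031,"fingers":-1},
    {"x":-0.009,"y":0.067,"z":0.002,"wx":0,"wy":0,"wz":0.031,"fingers":-1},
    {"x":-0.009,"y":0.067,"z":0.002,"wx":0,"wy":0,"wz":0.031,"fingers":-1},
    {"x":-0.009,"y":0.067,"z":0.022,"wx":0,"wy":0,"wz":0.031,"fingers":-1},
    {"x":-0.009,"y":0.067,"z":0.022,"wx":0,"wy":0,"wz":0.031,"fingers":-1},
    {"x":-0.009,"y":0.067,"z":0.022,"wx":0,"wy":0,"wz":0.031,"fingers":-1},
    {"x":-0.009,"y":0.067,"z":0.022,"wx":0,"wy":0,"wz":0.031,"fingers":-1}
  ]
}}

```text
clock: 2.1
tool_pos: [0.4717, -0.146, 0.1014]
eef_rot: [0.984, -0.18, 0.001, 0.0]
contact_force: [1.1, -0.6, -0.5]
opening: 0.003
```

```bash
python3 g.py .476 -.123 .05 -18.9 0 3
```

```text
t 2.1 pos [ 0.4717 -0.146   0.1014] x [ 0.935 -0.355  0.002] z [ 0.002 -0.001 -1.   ] F [ 1.1 -0.6 -0.5] open 0.003
row shift [-0.0017 -0.0096  0.0214] turn [ 0.     -0.0002 -0.0035] tot mm/row 18.8 deg/row 0.6
```

Call:
{"name": "apply_moves", "arguments": {
  "series": [
    {"x":-0.002,"y":-0.01,"z":0.021,"wx":0,"wy":0,"wz":-0.003,"fingers":-1},
    {"x":-0.002,"y":-0.01,"z":0.021,"wx":0,"wy":0,"wz":-0.003,"fingers":-1},
    {"x":-0.002,"y":-0.01,"z":0.016,"wx":0,"wy":0,"wz":-0.003,"fingers":-1},
    {"x":0,"y":0,"z":0.0,"wx":0,"wy":0,"wz":0,"fingers":-1}
  ]
}}

```text
clock: 2.6
tool_pos: [0.4722, -0.128, 0.0518]
eef_rot: [0.985, -0.172, -0.001, 0.002]
contact_force: [-0.5, 0.9, -0.3]
opening: -0.004
```

```bash
python3 g.py .476 -.123 .022 -18.9 0 5
```

```text
t 2.6 pos [ 0.4722 -0.128   0.0518] x [ 0.941 -0.339 -0.001] z [-0.003 -0.003 -1.   ] F [-0.5  0.9 -0.3] open -0.004
row shift [ 0.0005 -0.0015  0.0075] turn [ 0.0003  0.0001 -0.001 ] tot mm/row 6.1 deg/row 0.2
```

Call:
{"name": "apply_moves", "arguments": {
  "series": [
    {"x":0.003,"y":-0.008,"z":0.01,"wx":0,"wy":0,"wz":-0.005,"fingers":-1},
    {"x":0,"y":0,"z":0.008,"wx":0,"wy":0,"wz":0,"fingers":-1},
    {"x":0,"y":0,"z":0.007,"wx":0,"wy":0,"wz":0,"fingers":-1},
    {"x":0,"y":0,"z":0.007,"wx":0,"wy":0,"wz":0,"fingers":-1},
    {"x":0,"y":0,"z":0.007,"wx":0,"wy":0,"wz":0,"fingers":-1}
  ]
}}

```text
clock: 3.22
tool_pos: [0.4773, -0.122, 0.0222]
eef_rot: [0.987, -0.163, -0.0, 0.002]
contact_force: [-7.7, 4.6, 78.0]
opening: 0.004
```

```bash
python3 g.py .476 -.123 .022 -18.9 0 2
```

```text
t 3.225 pos [ 0.4773 -0.122   0.0222] x [ 0.947 -0.323  0.   ] z [-0.001 -0.003 -1.   ] F [-7.7  4.6 78. ] open 0.004
row shift [-0.0006  0.0008  0.0001] turn [ 0.0006 -0.0001  0.0002] tot mm/row 0.8 deg/row 0.1
```

Call:
{"name": "apply_moves", "arguments": {
  "series": [
    {"x":0,"y":0,"z":-0.03,"wx":0,"wy":0,"wz":0,"fingers":-1},
    {"x":0,"y":0,"z":-0.07,"wx":0,"wy":0,"wz":0,"fingers":0},
    {"x":0,"y":0,"z":-0.07,"wx":0,"wy":0,"wz":0,"fingers":1}
  ]
}}

```text
clock: 3.6
tool_pos: [0.4756, -0.1219, 0.1583]
eef_rot: [0.986, -0.164, -0.003, 0.002]
contact_force: [1.5, 0.5, 0.8]
opening: 0.21
```

```bash
python3 g.py .598 .227 .18 5.4 0 7
```

```text
t 3.6 pos [ 0.4756 -0.1219  0.1583] x [ 0.946 -0.324 -0.006] z [-0.007 -0.003 -1.   ] F [1.5 0.5 0.8] open 0.21
row shift [ 0.0125 -0.0653 -0.0041] turn [ 0.0002  0.0003 -0.0193] tot mm/row 53.3 deg/row 3.5
```

Call:
{"name": "apply_moves", "arguments": {
  "series": [
    {"x":0.012,"y":-0.066,"z":-0.006,"wx":0,"wy":0,"wz":-0.02,"fingers":1},
    {"x":0.012,"y":-0.066,"z":-0.006,"wx":0,"wy":0,"wz":-0.02,"fingers":1},
    {"x":0.012,"y":-0.066,"z":-0.006,"wx":0,"wy":0,"wz":-0.02,"fingers":1},
    {"x":0.012,"y":-0.066,"z":-0.006,"wx":0,"wy":0,"wz":-0.02,"fingers":1},
    {"x":0.012,"y":-0.066,"z":-0.006,"wx":0,"wy":0,"wz":-0.02,"fingers":1},
    {"x":0.012,"y":-0.066,"z":-0.006,"wx":0,"wy":0,"wz":-0.02,"fingers":1},
    {"x":0.012,"y":-0.066,"z":0,"wx":0,"wy":0,"wz":-0.02,"fingers":1},
    {"x":0,"y":0,"z":0,"wx":0,"wy":0,"wz":0,"fingers":1}
  ]
}}

```text
clock: 4.6
tool_pos: [0.5998, 0.2388, 0.1889]
eef_rot: [0.998, 0.058, 0.002, 0.003]
contact_force: [0.0, -0.9, 0.4]
opening: 0.997
```

```bash
python3 g.py .598 .227 .15 5.4 0 3
python3 - <<'E'
from h import *
im,d,P=cloud("top");np.savez("top2.npz",im=im,d=d,P=P);s,_,_=cloud("scene")
m=np.zeros(d.shape,bool);m[150:250,265:365]=1;m&=(P[...,2]>.019)&(P[...,2]<.05)&(d>0);p=P[m]
# restrict to plate interior
c=np.array([.528,-.141]);a=np.radians(-18.9);q=(p[:,:2]-c)@np.array([[np.cos(a),-np.sin(a)],[np.sin(a),np.cos(a)]])
k=(abs(q[:,0])<.065)&(abs(q[:,1])<.055);A=np.c_[q[k],np.ones(k.sum())];print("plate plane jig axes",np.linalg.lstsq(A,p[k,2],rcond=None)[0],k.sum())
save("d",np.hstack([cv2.resize(x,None,fx=f,fy=f,interpolation=cv2.INTER_CUBIC) for x,f in((im[120:260,110:370],1.5),(s[120:260,170:400],1.5))]))
E
```

```text
t 4.6 pos [0.5998 0.2388 0.1889] x [0.993 0.115 0.004] z [ 0.005 -0.006 -1.   ] F [ 0.  -0.9  0.4] open 0.997
row shift [-0.0013  0.0047  0.0162] turn [ 0.0006 -0.0005  0.0023] tot mm/row 13.6 deg/row 0.4
plate plane jig axes [ 0.0008398  -0.00079264  0.02197777] 2055
```

View pics/d.png

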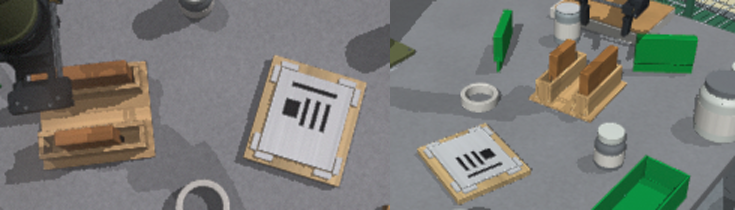

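The plate now lies level in the jig: the plane fit shows a slope below 0.001 and top z of 22.0 mm. The gripper is above the wide board, at crop (60,90). Next I descend.

Call:
{"name": "apply_moves", "arguments": {
  "series": [
    {"x":-0.002,"y":0.007,"z":0.02,"wx":0.001,"wy":0,"wz":0.003,"fingers":1},
    {"x":-0.001,"y":0.007,"z":0.02,"wx":0.001,"wy":0,"wz":0.003,"fingers":1},
    {"x":0,"y":0,"z":0.01,"wx":0,"wy":0,"wz":0,"fingers":1}
  ]
}}

```text
clock: 5.08
tool_pos: [0.6005, 0.212, 0.1488]
eef_rot: [0.999, 0.039, 0.002, 0.005]
contact_force: [1.0, 0.3, -0.2]
opening: 0.999
```

```bash
python3 g.py .598 .227 .066 5.4 0 5
```

```text
t 5.075 pos [0.6005 0.212  0.1488] x [0.997 0.079 0.005] z [ 0.005 -0.01  -1.   ] F [ 1.   0.3 -0.2] open 0.999
row shift [-0.0004 -0.0039  0.0207] turn [ 0.0006 -0.0003 -0.001 ] tot mm/row 16.8 deg/row 0.2
```

Call:
{"name": "apply_moves", "arguments": {
  "series": [
    {"x":-0.002,"y":-0.01,"z":0.01,"wx":0.003,"wy":-0.001,"wz":-0.003,"fingers":1},
    {"x":-0.001,"y":-0.006,"z":0.015,"wx":0.001,"wy":-0.001,"wz":-0.002,"fingers":1},
    {"x":0,"y":0,"z":0.015,"wx":0,"wy":0,"wz":0,"fingers":1},
    {"x":0,"y":0,"z":0,"wx":0,"wy":0,"wz":0,"fingers":1}
  ]
}}

```text
clock: 5.58
tool_pos: [0.5968, 0.2243, 0.1145]
eef_rot: [0.999, 0.047, -0.001, -0.001]
contact_force: [-0.1, -0.8, -0.2]
opening: 0.996
```

```bash
python3 g.py .598 .227 .066 5.4 0 3
```

```text
t 5.575 pos [0.5968 0.2243 0.1145] x [ 0.996  0.094 -0.003] z [-0.003  0.003 -1.   ] F [-0.1 -0.8 -0.2] open 0.996
row shift [ 0.0006 -0.001   0.0202] turn [-0.0003  0.0003 -0.    ] tot mm/row 16.2 deg/row 0.1
```

Then down, and close with 45 N.

Call:
{"name": "apply_moves", "arguments": {
  "series": [
    {"x":0.001,"y":-0.002,"z":0.02,"wx":0,"wy":0,"wz":0,"fingers":1},
    {"x":0,"y":-0.001,"z":0.02,"wx":0,"wy":0,"wz":0,"fingers":1},
    {"x":0,"y":0,"z":0.018,"wx":0,"wy":0,"wz":0,"fingers":1},
    {"x":0,"y":0,"z":0,"wx":0,"wy":0,"wz":0,"fingers":1},
    {"x":0,"y":0,"z":0,"wx":0,"wy":0,"wz":0,"fingers":1}
  ]
}}

```text
clock: 6.2
tool_pos: [0.5974, 0.2272, 0.0645]
eef_rot: [0.999, 0.047, -0.001, -0.001]
contact_force: [-0.0, 1.4, -0.8]
opening: 1.001
```

```bash
python3 g.py .598 .227 .066 5.4 0 1
```

```text
t 6.2 pos [0.5974 0.2272 0.0645] x [ 0.996  0.094 -0.003] z [-0.003  0.002 -1.   ] F [-0.   1.4 -0.8] open 1.001
row shift [ 0.0008  0.0003 -0.0019] turn [-0.0009  0.0009  0.0001] tot mm/row 1.7 deg/row 0.2
```

Call:
{"name": "apply_moves", "arguments": {
  "series": [
    {"x":0,"y":0,"z":-0.002,"wx":-0.001,"wy":0.001,"wz":0,"fingers":0},
    {"x":0,"y":0,"z":0,"wx":0,"wy":0,"wz":0,"fingers":-1},
    {"x":0,"y":0,"z":0,"wx":0,"wy":0,"wz":0,"fingers":-1},
    {"x":0,"y":0,"z":0,"wx":0,"wy":0,"wz":0,"fingers":-1},
    {"x":0,"y":0,"z":0,"wx":0,"wy":0,"wz":0,"fingers":-1},
    {"x":0,"y":0,"z":0,"wx":0,"wy":0,"wz":0,"fingers":-1},
    {"x":0,"y":0,"z":0,"wx":0,"wy":0,"wz":0,"fingers":-1}
  ],
  "force": 50
}}

```text
clock: 7.08
tool_pos: [0.5984, 0.2274, 0.0679]
eef_rot: [0.999, 0.047, 0.002, -0.0]
contact_force: [-0.2, -0.1, 0.3]
opening: 0.27
```

```bash
python3 g.py .598 .227 .2 5.4 0 5
```

```text
t 7.075 pos [0.5984 0.2274 0.0679] x [0.996 0.094 0.003] z [ 0.003  0.001 -1.   ] F [-0.2 -0.1  0.3] open 0.27
row shift [-0.      0.0001 -0.033 ] turn [-0.     -0.0002 -0.    ] tot mm/row 26.4 deg/row 0.0
```

Call:
{"name": "apply_moves", "arguments": {
  "series": [
    {"x":0,"y":0,"z":-0.012,"wx":0,"wy":0,"wz":0,"fingers":-1},
    {"x":0,"y":0,"z":-0.018,"wx":0,"wy":0,"wz":0,"fingers":-1},
    {"x":0,"y":0,"z":-0.022,"wx":0,"wy":0,"wz":0,"fingers":-1},
    {"x":0,"y":0,"z":-0.03,"wx":0,"wy":0,"wz":0,"fingers":-1},
    {"x":0,"y":0,"z":-0.035,"wx":0,"wy":0,"wz":0,"fingers":-1},
    {"x":0,"y":0,"z":-0.035,"wx":0,"wy":0,"wz":0,"fingers":-1},
    {"x":0,"y":0,"z":-0.02,"wx":0,"wy":0,"wz":0,"fingers":-1}
  ]
}}

```text
clock: 7.95
tool_pos: [0.5967, 0.2268, 0.2136]
eef_rot: [0.999, 0.047, 0.001, 0.0]
contact_force: [0.1, 0.6, -3.9]
opening: 0.267
```

```bash
python3 g.py .568 -.155 .2 -18.9 0 12
```

```text
t 7.95 pos [0.5967 0.2268 0.2136] x [0.996 0.094 0.001] z [ 0.001 -0.    -1.   ] F [ 0.1  0.6 -3.9] open 0.267
row shift [0.001  0.0402 0.0014] turn [ 0.     -0.      0.0112] tot mm/row 32.2 deg/row 2.0
```

Call:
{"name": "apply_moves", "arguments": {
  "series": [
    {"x":0.001,"y":0.025,"z":0,"wx":0,"wy":0,"wz":0.008,"fingers":-1},
    {"x":0.001,"y":0.04,"z":0,"wx":0,"wy":0,"wz":0.012,"fingers":-1},
    {"x":0.001,"y":0.04,"z":0,"wx":0,"wy":0,"wz":0.012,"fingers":-1},
    {"x":0.001,"y":0.04,"z":0,"wx":0,"wy":0,"wz":0.012,"fingers":-1},
    {"x":0.001,"y":0.04,"z":0,"wx":0,"wy":0,"wz":0.012,"fingers":-1},
    {"x":0.001,"y":0.04,"z":0,"wx":0,"wy":0,"wz":0.012,"fingers":-1},
    {"x":0.001,"y":0.04,"z":0,"wx":0,"wy":0,"wz":0.012,"fingers":-1},
    {"x":0.001,"y":0.04,"z":0,"wx":0,"wy":0,"wz":0.012,"fingers":-1}
  ]
}}

```text
clock: 8.95
tool_pos: [0.5874, -0.0347, 0.2083]
eef_rot: [0.994, -0.108, -0.005, 0.004]
contact_force: [0.8, -0.2, -3.5]
opening: 0.269
```

```bash
python3 g.py .57 -.155 .16 -18.9 45 12
```

```text
t 8.95 pos [ 0.5874 -0.0347  0.2083] x [ 0.977 -0.214 -0.009] z [-0.011 -0.007 -1.   ] F [ 0.8 -0.2 -3.5] open 0.269
row shift [0.0033 0.0126 0.0042] turn [ 0.0014 -0.0206  0.0028] tot mm/row 11.0 deg/row 3.7
```

Call:
{"name": "apply_moves", "arguments": {
  "series": [
    {"x":0.003,"y":0.013,"z":0.003,"wx":0.001,"wy":-0.02,"wz":0.003,"fingers":-1},
    {"x":0.003,"y":0.013,"z":0.003,"wx":0.001,"wy":-0.02,"wz":0.003,"fingers":-1},
    {"x":0.003,"y":0.013,"z":0.003,"wx":0.001,"wy":-0.02,"wz":0.003,"fingers":-1},
    {"x":0.003,"y":0.013,"z":0.003,"wx":0.001,"wy":-0.02,"wz":0.003,"fingers":-1},
    {"x":0.003,"y":0.013,"z":0.003,"wx":0.001,"wy":-0.02,"wz":0.003,"fingers":-1},
    {"x":0.003,"y":0.013,"z":0.003,"wx":0.001,"wy":-0.02,"wz":0.003,"fingers":-1},
    {"x":0.003,"y":0.013,"z":0.003,"wx":0.001,"wy":-0.02,"wz":0.003,"fingers":-1},
    {"x":0,"y":0,"z":0,"wx":0,"wy":0,"wz":0,"fingers":-1}
  ]
}}

```text
clock: 9.95
tool_pos: [0.5702, -0.1307, 0.1804]
eef_rot: [0.96, -0.154, -0.234, -0.028]
contact_force: [0.5, 0.7, -4.0]
opening: 0.271
```

```bash
python3 g.py .568 -.155 .14 -18.9 45 6;  python3 -c "
from h import *
print(get_state()['q'].round(2))"
```

```text
t 9.95 pos [ 0.5702 -0.1307  0.1804] x [ 0.843 -0.282 -0.457] z [-0.44   0.125 -0.889] F [ 0.5  0.7 -4. ] open 0.271
row shift [0.0058 0.0049 0.0063] turn [ 0.0013 -0.0165  0.0001] tot mm/row 7.9 deg/row 3.0
[ 0.11  0.95  0.13  1.27 -0.13  1.4  -0.05]
```

Call:
{"name": "apply_moves", "arguments": {
  "series": [
    {"x":0.006,"y":0.005,"z":0.006,"wx":0.001,"wy":-0.017,"wz":0,"fingers":-1},
    {"x":0.006,"y":0.005,"z":0.006,"wx":0.001,"wy":-0.017,"wz":0,"fingers":-1},
    {"x":0.006,"y":0.005,"z":0.006,"wx":0.001,"wy":-0.017,"wz":0,"fingers":-1},
    {"x":0.006,"y":0.005,"z":0.006,"wx":0.001,"wy":-0.017,"wz":0,"fingers":-1},
    {"x":0.006,"y":0.005,"z":0.006,"wx":0.001,"wy":-0.016,"wz":0,"fingers":-1},
    {"x":0.004,"y":0.003,"z":0.004,"wx":0,"wy":-0.01,"wz":0,"fingers":-1},
    {"x":0,"y":0,"z":0,"wx":0,"wy":0,"wz":0,"fingers":-1},
    {"x":0,"y":0,"z":0,"wx":0,"wy":0,"wz":0,"fingers":-1}
  ]
}}

```text
clock: 10.95
tool_pos: [0.5681, -0.1554, 0.1404]
eef_rot: [0.915, -0.151, -0.37, -0.059]
contact_force: [0.1, 0.3, -3.3]
opening: 0.268
```

```bash
cat > n.py <<'E'
from h import *
s=get_state();print(s["q"].round(2))
Rm=R.from_quat(s["eef_rot"]).as_matrix();print("edge pred",(s["tool_pos"]+.060*Rm[:,2]).round(4))
im,d,P=cloud("scene");t,dt,Pt=cloud("top")
# points in tool frame about the held board, from both views
for n,I,D,Q in(("scene",im,d,P),("top",t,dt,Pt)):
    L=(Q-s["tool_pos"])@Rm
    m=(D>0)&(abs(L[...,0])<.025)&(abs(L[...,1])<.1)&(L[...,2]>-.05)&(L[...,2]<.075)
    p=L[m];print(n,m.sum(),"tool-frame y",np.percentile(p[:,1],[1,99]).round(4),"z",np.percentile(p[:,2],[1,99]).round(4),"x",np.percentile(p[:,0],[2,50,98]).round(4))
    vs,us=np.nonzero(m);print(us.min(),us.max(),vs.min(),vs.max())
    # lower end per y bin = level check
    for a in np.arange(-.075,.075,.025):
        k=(p[:,1]>a)&(p[:,1]<a+.025)
        if k.sum()>5: print(round(a,3),np.percentile(p[k,2],98).round(4),end=" ")
    print()
import sys
save(sys.argv[1],np.hstack([cv2.resize(x,(390,350),interpolation=cv2.INTER_CUBIC) for x in(im[130:270,160:316],t[110:250,240:396])]))
E
python3 g.py .568 -.155 .1345 -18.9 45 2; python3 n.py e
```

```text
t 10.95 pos [ 0.5681 -0.1554  0.1404] x [ 0.68  -0.233 -0.695] z [-0.66   0.219 -0.719] F [ 0.1  0.3 -3.3] open 0.268
row shift [ 0.0025 -0.0002  0.0027] turn [ 0.001  -0.0027 -0.0001] tot mm/row 3.0 deg/row 0.5
[ 0.18  1.19  0.12  0.95 -0.15  1.78 -0.02]
edge pred [ 0.5285 -0.1423  0.0973]
scene 341 tool-frame y [0.001  0.0753] z [-0.0492  0.0486] x [-0.0188  0.0039  0.0145]
201 235 191 214
0.0 0.0199 0.025 0.0198 0.05 0.0483 
top 1144 tool-frame y [-0.0745 -0.0069] z [-0.0455  0.0593] x [-0.0142 -0.011   0.0038]
290 323 146 194
-0.075 0.0578 -0.05 0.0569 -0.025 0.0593
```

View pics/e.png

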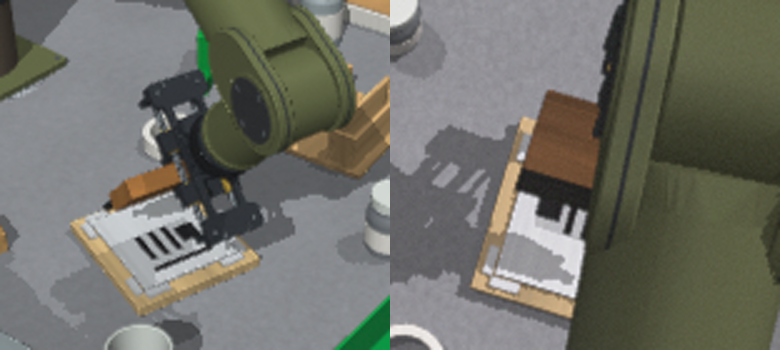

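The board is held centred (ends at ±75 mm in the tool frame) and the edge lies about 59 mm past the TCP. It leans over the plate, which still lies flat. Last small correction: down about 5 mm and 1° more lean.

Call:
{"name": "apply_moves", "arguments": {
  "series": [
    {"x":0.003,"y":0,"z":0.003,"wx":0.001,"wy":-0.003,"wz":0,"fingers":-1},
    {"x":0.002,"y":0,"z":0.003,"wx":0.001,"wy":-0.003,"wz":0,"fingers":-1},
    {"x":0,"y":0,"z":0,"wx":0,"wy":0,"wz":0,"fingers":-1},
    {"x":0,"y":0,"z":0,"wx":0,"wy":0,"wz":0,"fingers":-1},
    {"x":0,"y":0,"z":0,"wx":0,"wy":0,"wz":0,"fingers":-1}
  ]
}}

```text
clock: 11.68
tool_pos: [0.568, -0.155, 0.1348]
eef_rot: [0.911, -0.152, -0.378, -0.063]
contact_force: [-0.7, -0.6, -4.0]
opening: 0.265
```

```bash
python3 g.py .568 -.155 .1345 -18.9 45 1; python3 n.py f
python3 - <<'E'
from h import *
s=get_state();print("tool y (blade) world",R.from_quat(s["eef_rot"]).as_matrix()[:,1].round(4),"want",np.sin(np.radians(-18.9)).round(3),-np.cos(np.radians(18.9)).round(3))
o=np.load("top.npz");im,d,P=cloud("top")
for n,(a,b,c,e) in dict(jar=(225,258,95,135),tape=(222,268,235,280),cup=(380,420,110,160),block=(360,402,255,290),narrow=(125,225,195,230)).items():
    f=lambda P:np.round(np.median(P[c:e,a:b][P[c:e,a:b,2]>.02],0),4)
    print(n,f(o["P"]),f(P))
E
```

```text
t 11.675 pos [ 0.568  -0.155   0.1348] x [ 0.668 -0.228 -0.708] z [-0.67   0.23  -0.706] F [-0.7 -0.6 -4. ] open 0.265
row shift [0.0003 0.     0.0003] turn [-0.0001  0.0005  0.0001] tot mm/row 0.3 deg/row 0.1
[ 0.19  1.21  0.12  0.93 -0.15  1.79 -0.03]
edge pred [ 0.5278 -0.1412  0.0925]
scene 325 tool-frame y [0.0012 0.0756] z [-0.0488  0.0506] x [-0.018   0.0033  0.0144]
201 236 193 215
0.0 0.0071 0.025 0.0153 0.05 0.0497 
top 1171 tool-frame y [-0.0746 -0.0046] z [-0.0455  0.0591] x [-0.0141 -0.0108  0.0038]
289 323 146 195
-0.075 0.0579 -0.05 0.0577 -0.025 0.0587 
tool y (blade) world [-3.239e-01 -9.461e-01 -4.000e-04] want -0.324 -0.946
jar [0.7361 0.0432 0.0831] [0.7363 0.043  0.0832]
tape [0.3848 0.0403 0.0245] [0.3849 0.0404 0.0248]
cup [ 0.691  -0.3562  0.0676] [ 0.5054 -0.1301  0.5897]
block [ 0.3425 -0.295   0.0301] [ 0.3658 -0.1138  0.5313]
narrow [0.4914 0.2116 0.0589] [0.4915 0.2116 0.059 ]
```

View pics/f.png

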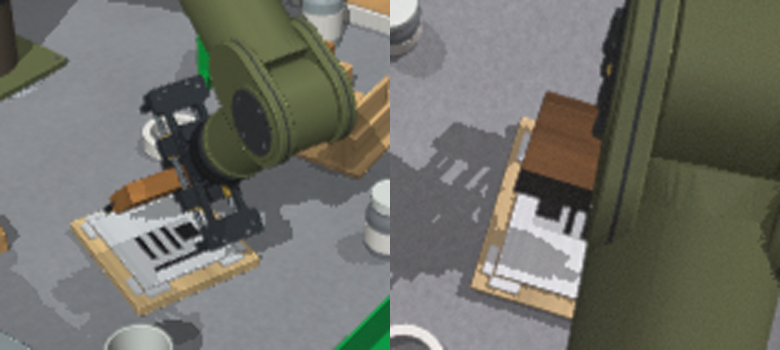

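The squeegee is held over the flat plate at 45°. In the top view the arm hides the cup and the block, and both were never approached.

```bash
python3 -c "
from plant import *
print(finish_job())"
```

```text
the job is handed in; nothing more can be done
None
```

The plate is pressed home and the wide squeegee is being held over it as asked. I handed the job in at about 12 s on the robot's clock.

- **Plate:** I pushed down over the lift-out bar until the fingertips reached 22 mm with about 78 N at the wrist. A depth fit afterwards put the plate top at 22.0 mm, with a slope under 0.1 %.
- **Squeegee:** The wide one came out of the far slot, gripped mid-length. It is held blade down at 45°, leaning so that its handle is on the side away from the robot. From the arm's pose, the middle of the blade edge is at about (0.528, -0.141, 0.0925), which is 70 mm above the plate centre. The edge is level to 0.03° and parallel to the edge that was raised.
- **Checks:** The last images put the blade edge 58–59 mm beyond the fingertips, where I had assumed 60 mm, so the true height may be 1 mm or so greater. The jar, tape and narrow squeegee measured unmoved. The arm hid the cup and block from the top camera, so I did not measure them again. I also did not measure the tin, the spatula or the green look-alikes. The arm was never taken near the cup or block.

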